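# Push an empty milk pot through the waste bin's sprung flap

### The job

A customer has left an empty milk portion pot upside down next to an espresso cup on the steel ledge of the counter-top waste bin. Push the bin's self-closing flap down with one fingertip and, while that finger holds it open, push the milk pot off the ledge with the other finger so that it drops into the bin; then let the flap spring shut. Only push the pot: do not lift or squash it, and do not push it onto the shut flap; leave the espresso cup, the takeaway cup and the milk jug standing where they are.

Things in the scene. Friction and masses are not known exactly. Their poses are not given: they have to be found in the camera images.
- bin: Counter-top waste bin, fixed: timber-clad box, flat steel top 150 mm above the counter. Origin: on the counter, right below the middle of the ledge's inner edge; z up, x from the flap over the ledge to the front face, y along the front. Spans x -112 to +105 mm, y -145 to +145 mm. Empty inside from the 4 mm steel top down to a floor 8 mm above the counter.
- ledge_edge (a point): Middle of the ledge's inner edge, on the steel top; axes as the bin's. Ledge: flat, no rim, from here to x = +105 mm. Opening: x from -95 to 0 mm, y from -115 to +115 mm, filled by the flap; behind it a fixed steel strip, x = -112 to -97 mm.
- flap (a joint): Angle of the flap: 0 shut (level, flush with the ledge), grows as the free edge swings down into the bin, stop at 1.3 rad. A spring shuts it as soon as it is let go: about 0.3 N at the free edge starts it, about 1.3 N holds it at 0.8 rad there.
- flap_plate: The flap: dark steel plate with a bright push strip near its free edge, 3 mm thick, 226 mm wide (along the bin's y), 92 mm from hinge to free edge. Origin: middle of the hinge line (bin x = -95 mm, y = 0, 147 mm above the counter, 3 mm below the steel top's surface); x from the hinge to the free edge, y along the hinge, z out of its upper face.
- flap_edge (a point): Middle of the flap's free edge, on its upper face; it lies by the ledge's inner edge when the flap is shut.
- milk_pot: Empty single-portion milk pot: squat round tub of slick white plastic, tapered, left upside down on the ledge: 40 mm across the rim, which is at the bottom, 26 mm across at the top, 23 mm tall, about 16 g. Its centre is 24 to 50 mm from the ledge's inner edge and within 75 mm of the ledge's middle. Origin: centre of its underside; z up.
- espresso_cup: White ceramic espresso cup with a small handle at its +y side, 60 mm across, 52 mm tall, 140 g, on the same ledge to one side of the milk pot (centres 80 mm or more apart). Not to be moved. Origin: centre of its underside; z up.
- takeaway_cup: Full lidded takeaway cup, 87 mm across the lid, 122 mm tall, on the counter at the bin's +y side. Not to be moved. Origin: centre of its underside; z up.
- milk_jug: Open steel milk jug with a handle at its -y side, 86 mm across, 100 mm tall, on the counter at the bin's -y side. Not to be moved. Origin: centre of its underside; z up.
Not all that is in view belongs to the job. Several things have the shape of the milk_pot; the one meant has the colours described above.

How it is judged (in metres and radians):
On the way, in this order (a step that is already met when the one before it is completed fails the run):
1. a finger holds the flap open by at least 0.35 rad while the milk pot still stands on the ledge (value of joint flap above 0.35 rad and contact force between the fingers and flap_plate above 0.2 N and x of milk_pot in the frame of bin above 0 m and height (world z) of milk_pot above 0.145 m), for 0.1 s.
2. the milk pot has dropped through the opening, at least 35 mm below the ledge, while a finger still holds the flap open (value of joint flap above 0.3 rad and contact force between the fingers and flap_plate above 0.1 N and height (world z) of milk_pot below 0.115 m and x of milk_pot in the frame of bin between -0.108 and 0.1 m), for 0.05 s.
At the end, for the whole second after the job is handed in: The milk pot lies at rest inside the bin, at its bottom; the flap is shut (within 0.06 rad); the espresso cup, takeaway cup and milk jug stand within 20 mm of where they were (value of joint flap below 0.06 rad and height (world z) of milk_pot below 0.06 m and x of milk_pot in the frame of bin between -0.108 and 0.101 m and y of milk_pot in the frame of bin between -0.141 and 0.141 m and linear speed of milk_pot below 0.05 m/s and distance of each of espresso_cup, takeaway_cup, milk_jug from where it was at the start of the episode below 0.02 m); the robot touches nothing.
It fails at once if the milk pot is lifted more than 20 mm off the ledge (height (world z) of milk_pot above 0.17 m).
It fails at once if the milk pot is pushed onto the flap while it is shut (under 0.2 rad) (x of milk_pot in the frame of bin below -0.005 m and height (world z) of milk_pot above 0.14 m and value of joint flap below 0.2 rad).
It fails at once if the milk pot is squashed by the fingers with more than 12 N (contact force between the fingers and milk_pot above 12 N).
It fails at once if the espresso cup, takeaway cup or milk jug is shifted by more than 20 mm or tipped (distance of any of espresso_cup, takeaway_cup, milk_jug from where it was at the start of the episode above 0.02 m or angle between any of espresso_cup, takeaway_cup, milk_jug's own z axis and vertical above 0.3 rad).
It also fails if it takes over 40 s, if anything falls off the work surface, if the arm or the gripper's body presses on something with over 40 N, if the wrist force passes 120 N, or if a joint passes its speed limit or range.

### The arm

A 6-joint arm with a two-finger parallel gripper is mounted at the origin on the work surface. World frame = base frame: x ahead of the robot, y to its left, z up, the work surface at z = 0. Lengths are in mm, angles in rad, forces in N, time in s.
With the tool pointing down it reaches from about 275 to 975 mm from the base axis. Payload 8.4 kg.
Tool frame: the origin (TCP) lies at the centre of the arm's flange, where the gripper is bolted on; the fingertips stand 190 mm ahead of it and the grasp point (between the pads) lies ctrl.grip_point_offset ahead of it (ctrl.grip_point_offset is the distance from the TCP to the grasp point, in mm); z points along the fingers, y is the line along which they close (so a half turn about z gives the same grasp; the last joint's range is limited). The gripper opens to 92 mm and grips with 3 to 60 N. Pads are 20 mm wide; open, the fingers measure 128 mm over their backs; the gripper's body (75 mm by 189 mm) begins 69 mm behind the grasp point.
Start: joints at [-1.252, 0.353, 1.633, -0, 1.155, -0.002], TCP at [197.078, -593.119, 404.683] pointing down, gripper open.
Joint ranges: [-2.63, 2.63], [-0.92, 2.1], [0.06, 2.66], [-1.3, 4.44], [0, 2.69], [-3.02, 3.02]. Speed limits (rad/s): [2.22, 2.22, 2.79, 3.14, 3.14, 3.14].

### API

Orientations are given as a unit quaternion [w, x, y, z].
In Python, from cell import ctrl gives the robot as it stands.
- The arm moves only by the shell command python3 -m inch 'ROWS' [FORCE]. ROWS is JSON, a list of rows, each an object of numbers: "jaw": the closure in counts, from 0 (fully open) to 255 (shut); "dx", "dy", "dz": the shift along the tool's x, y, z in cm; "twist": the turn about the tool's z in rad. In form: [{"jaw": .., "dx": .., "dy": .., "dz": .., "twist": ..}, ...]. A call has 1 to 5 rows; each row is the pose to reach, as a shift and turn from the pose commanded when the call began, along the tool's axes at that moment; what a row does not reach only later rows make up. A row lasts 1/10 s, in which the tool goes at most 50 mm and 8.59 degrees, less where a joint would pass 70% of its speed; a pose out of reach is approached as far as the arm can. A call with a gripper value outside its range is refused whole. The fingers move at their own pace and stop on an object; FORCE is the grip in N (left out, the last holds). Time passes only in rows, so rows that repeat a pose let the fingers close. It gives the time, the measured TCP pose, the force, the opening and the grip force at its end, in the units of the state.
- ctrl.get_state(): the state, without advancing time (a new reading comes with each control period).
- ctrl.get_image(name): name is "scene" or "side" or "wrist"; returns the picture (400x640x3 uint8, red, green, blue); there is no depth.
- ctrl.camera_model(name): a dict with "vertical_fov" (degrees; the focal length in pixels is half the picture's height over the tangent of half this angle, whatever the lens; pixels are square), "cx", "cy" (the principal point, pixels), "k1" (the pictures are not rectified: a ray, as slopes to the right and down, at radius r is drawn at 1 + k1 r^2 times it, then the intrinsics apply), "R" (3x3) and "t" (3): a world point X has camera coordinates R X + t. Camera axes: x right, y down, z forward; pixel columns grow to the right and rows downward; lengths in mm; the calibration is good to about 2 mm. A picture is of the moment at which its call begins: read the wrist's pose just before it. camera_model takes no time and is no camera call; for the wrist camera it gives the pose at the moment of the call.
- ctrl.hand_in(): hands the job in; it is judged then, once.
The state is a dict: "t": time; "joints": joint angles; "qvel": joint speeds; "tau": joint torques, N m; "tcp_pos": TCP position; "tool_rot": TCP orientation; "contact_force": force on the tool from outside, world axes, zero at the start; "wrist_torque": the same for the moment, N m; "grip_width": finger opening in mm; "grasp_force": force on a finger pad.
Only numpy, scipy, OpenCV 4.12 (cv2) and the standard library are available. Lean on these libraries where they do the work, as an engineer would, in place of code of your own. Each camera call takes 0.05 s, during which the arm holds its last target. There are 200 camera calls.

## Working session

There is one attempt and no reset: what is moved stays moved. The work goes in short steps, Python scripts to look and compute and a shell command to move; the robot and the scene stay as the last step left them, time stands still between calls to the robot, and variables do not carry over. Pictures are saved under pics/ and viewed, at most 12 in all, crops included, and the job is handed in when it is done.

```bash
mkdir -p pics; ls; python3 - <<'E'
from cell import ctrl
import cv2
for n in("scene","side"):
    im=ctrl.get_image(n); cv2.imwrite(f"pics/{n}0.png",im[:,:,::-1])
    m=ctrl.camera_model(n); print(n,m)
print(ctrl.get_state()); print(ctrl.grip_point_offset)
E
```

```text
pics
scene {'vertical_fov': 48.53269274435496, 'cx': 319.15079742875406, 'cy': 200.46019838219462, 'k1': -0.05098867698045909, 'R': array([[-0.20494404,  0.97872614, -0.00964744],
       [ 0.7973791 ,  0.16123787, -0.58154013],
       [-0.567613  , -0.12687585, -0.81346051]]), 't': array([  49.02887754, -384.23275798, 1351.24467811])}
side {'vertical_fov': 47.62270015943058, 'cx': 313.87594436785037, 'cy': 197.4501719077831, 'k1': -0.09035659337506179, 'R': array([[-0.99728044,  0.07086997, -0.02022823],
       [ 0.06545075,  0.72546317, -0.68514188],
       [-0.03388115, -0.68460254, -0.72812872]]), 't': array([ 560.30825739,  -15.751915  , 1213.58899925])}
{'t': 0.1, 'joints': array([-1.25240246e+00,  3.53577548e-01,  1.63404957e+00,  5.66872629e-06,
        1.15521678e+00, -2.38147650e-03]), 'qvel': array([-0.00067229, -0.00249774, -0.00241469, -0.00036335,  0.00048655,
        0.00061096]), 'tau': array([ 4.13043599e-04, -5.94907486e+01, -3.34929979e+01,  6.98793260e-02,
        1.83859211e-02, -4.08736503e-05]), 'tcp_pos': array([ 197.01009133, -592.91609097,  404.04382647]), 'tool_rot': array([-6.18233657e-04,  9.87165436e-01,  1.59699750e-01, -9.58807851e-05]), 'contact_force': array([ 0.82403777, -0.16315745,  0.76085214]), 'wrist_torque': array([-0.01862812, -0.00893181,  0.02305324]), 'grasp_force': 0.0, 'grip_width': 91.57912638739036}
171.4
```

View pics/scene0.png

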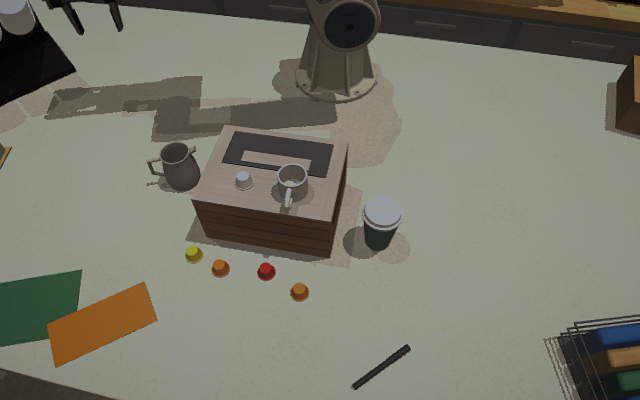

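View pics/side0.png

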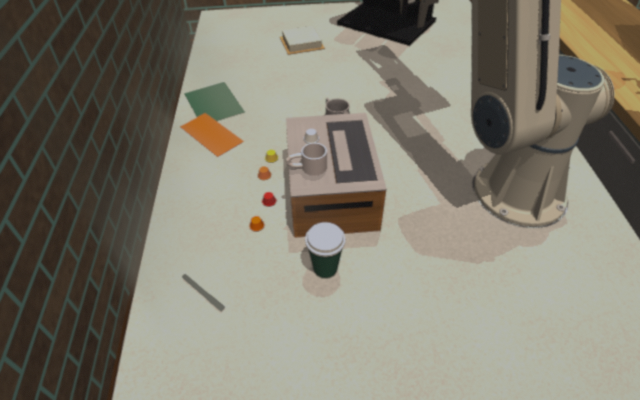

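Scene: the bin is in front of the robot, with its flap towards the robot. The pot is at about (243,179) and the espresso cup at (292,180). I'll enlarge both views.

```bash
python3 - <<'E'
import cv2,numpy as np
a=cv2.imread("pics/scene0.png")[115:265,180:360]; b=cv2.imread("pics/side0.png")[100:240,270:400]
a=cv2.resize(a,None,fx=4,fy=4,interpolation=2); cv2.imwrite("pics/sc_crop.png",cv2.convertScaleAbs(a,alpha=1.4))
b=cv2.resize(b,None,fx=4,fy=4,interpolation=2); cv2.imwrite("pics/si_crop.png",cv2.convertScaleAbs(b,alpha=1.4))
E
```

```text
(no output)
```

View pics/sc_crop.png

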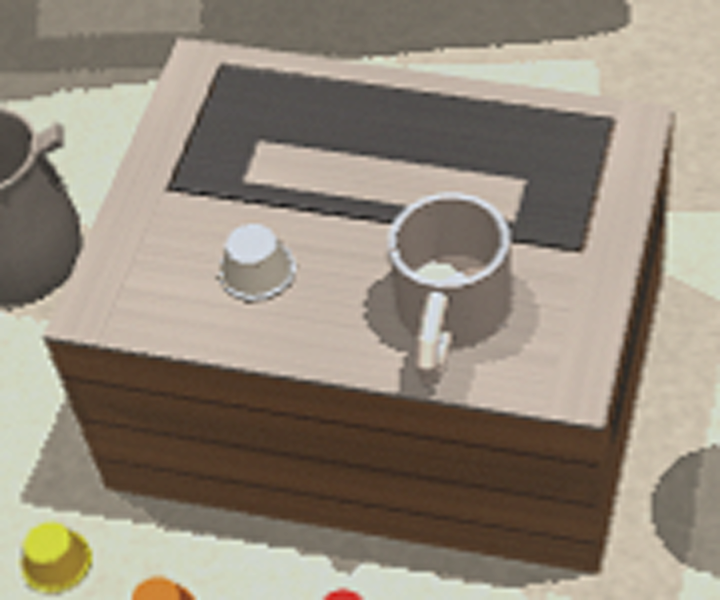

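View pics/si_crop.png

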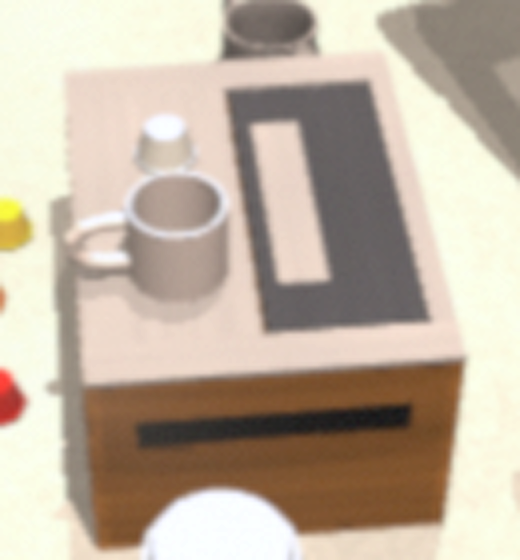

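Both crops show the top corners, opening corners, pot and cup rim clearly. I'll fit the bin pose and the object positions from these readings.

```bash
cat > h.py <<'E'
from cell import ctrl
import numpy as np
from scipy.optimize import least_squares
def proj(n,X,m=None):
    m=m or ctrl.camera_model(n); c=np.atleast_2d(X)@m['R'].T+m['t']; s=c[:,:2]/c[:,2:]
    f=200/np.tan(np.radians(m['vertical_fov']/2)); r2=(s**2).sum(1,keepdims=True)
    return s*(1+m['k1']*r2)*f+[m['cx'],m['cy']]
def ray(n,px,z,m=None):
    return least_squares(lambda q:proj(n,[q[0],q[1],z],m)[0]-px,[500,0]).x
E
python3 - <<'E'
from h import *
B=np.array([[-112,-145],[-112,145],[105,145],[105,-145],[-95,-115],[-95,115],[0,115],[0,-115]],float)
S=np.array([[180,38],[674,114],[604,427],[47,337],[221,63],[613,118],[583,250],[170,188]])/4+[180,115]
D=np.array([[385,55],[463,360],[85,385],[65,72],[372,82],[428,320],[267,332],[227,90]])/4+[270,100]
def W(p,L):
    c,s=np.cos(p[2]),np.sin(p[2]); return np.c_[L@np.array([[c,-s],[s,c]]).T+p[:2],np.full(len(L),150.)]
def fit(ns): return least_squares(lambda p:np.concatenate([(proj(n,W(p,B))-P).ravel() for n,P in ns]),[500,-100,0])
for ns in([("scene",S)],[("side",D)],[("scene",S),("side",D)]):
    r=fit(ns); print(r.x, np.abs(r.fun).max())
p=r.x; c,s=np.cos(p[2]),np.sin(p[2]); R=np.array([[c,-s],[s,c]])
for nm,n,uv,z in(("pot rim","scene",(257,266),150),("pot top","scene",(251,243),173),("pot rim","side",(166,155),150),("pot top","side",(166,127),173),("cup top","scene",(450,240),202),("cup top","side",(178,205),202)):
    px=np.array(uv)/4+([180,115] if n=="scene" else [270,100]); w=ray(n,px,z); print(nm,n,w,R.T@(w-p[:2]))
print("tool rot yaw",ctrl.get_state()['tool_rot'])
E
```

```text
[ 5.18545861e+02 -4.00852654e+01  6.83301035e-03] 2.056419467940657
[ 5.13522283e+02 -4.17501788e+01  3.94044821e-03] 1.1035520095152265
[ 5.15808419e+02 -4.07213700e+01  6.19029169e-03] 2.94804771743199
pot rim scene [560.08356017 -90.77100849] [ 43.9644725  -50.32275381]
pot top scene [563.01119006 -89.52621052] [ 46.89975191 -49.09610246]
pot rim side [558.27611906 -92.38470498] [ 42.14707684 -51.92523087]
pot top side [557.76565388 -91.76466189] [ 41.64045967 -51.30203975]
cup top scene [563.52338034  16.79112869] [48.07006352 57.21602915]
cup top side [557.47413698  16.42821165] [42.01868952 56.8905654 ]
tool rot yaw [-6.18233657e-04  9.87165436e-01  1.59699750e-01 -9.58807851e-05]
```

```bash
R='[{"dx":40,"dy":-40,"dz":-4},{"dx":40,"dy":-40,"dz":-4},{"dx":40,"dy":-40,"dz":-4},{"dx":40,"dy":-40,"dz":-4},{"dx":40,"dy":-40,"dz":-4}]'; python3 -m inch '[{"dx":40,"dy":-40,"dz":-4,"twist":-1.25},{"dx":40,"dy":-40,"dz":-4,"twist":-1.25},{"dx":40,"dy":-40,"dz":-4,"twist":-1.25},{"dx":40,"dy":-40,"dz":-4,"twist":-1.25},{"dx":40,"dy":-40,"dz":-4,"twist":-1.25}]'
cat >> h.py <<'E'
from scipy.spatial.transform import Rotation as Ro
def st():
    s=ctrl.get_state(); q=s['tool_rot']; M=Ro.from_quat([*q[1:],q[0]]).as_matrix(); return s,M
def info(goal=None):
    s,M=st(); print("t",round(s['t'],2),"tcp",s['tcp_pos'].round(1),"x",M[:,0].round(3),"y",M[:,1].round(3),"z",M[:,2].round(3),"F",s['contact_force'].round(1),"w",round(s['grip_width'],1),"j",s['joints'].round(2))
    print("twist to y=+x", np.arctan2(M[1,1],M[0,1]).round(3))
    if goal is not None: print("cm",(M.T@(np.array(goal)-s['tcp_pos'])/10).round(2))
E
python3 -c "
from h import *
info([470,-91,440])"
```

```text
t 0.1 tcp [ 197.  -592.9  404. ] x [0.949 0.315 0.   ] y [ 0.315 -0.949 -0.001] z [-0.     0.001 -1.   ] F [ 0.8 -0.2  0.8] w 91.6 j [-1.25  0.35  1.63  0.    1.16 -0.  ]
twist to y=+x -1.25
cm [ 41.73 -39.03  -3.55]$[0]: bad value
```

```bash
python3 -m inch '[{"jaw":0,"dx":40,"dy":-40,"dz":-4,"twist":-1.25},{"jaw":0,"dx":40,"dy":-40,"dz":-4,"twist":-1.25},{"jaw":0,"dx":40,"dy":-40,"dz":-4,"twist":-1.25},{"jaw":0,"dx":40,"dy":-40,"dz":-4,"twist":-1.25},{"jaw":0,"dx":40,"dy":-40,"dz":-4,"twist":-1.25}]'
python3 -c "
from h import *
info([470,-91,440])"
```

```text
t: 0.6
tcp_pos: [309.1, -368.3, 422.2]
tool_rot: [-0.0, 0.859, 0.513, 0.0]
contact_force: [0.4, 0.4, 0.6]
grip_width: 91.8
grasp_force: 0.0
t 0.6 tcp [ 309.1 -368.3  422.2] x [0.474 0.88  0.   ] y [ 0.88  -0.474 -0.   ] z [-0.  0. -1.] F [0.4 0.4 0.6] w 91.8 j [-0.88  0.11  1.91  0.    1.12 -0.38]
twist to y=+x -0.494
cm [32.04  1.   -1.77]
```

```bash
python3 -m inch '[{"jaw":0,"dx":32,"dy":1,"dz":-2,"twist":-0.494},{"jaw":0,"dx":32,"dy":1,"dz":-2,"twist":-0.494},{"jaw":0,"dx":32,"dy":1,"dz":-2,"twist":-0.494},{"jaw":0,"dx":32,"dy":1,"dz":-2,"twist":-0.494},{"jaw":0,"dx":32,"dy":1,"dz":-2,"twist":-0.494}]'
python3 -c "
from h import *
info([500,-91,440])"
```

```text
t: 1.1
tcp_pos: [435.7, -153.1, 438.1]
tool_rot: [0.0, 0.709, 0.706, 0.0]
contact_force: [0.0, 0.0, 0.5]
grip_width: 92.0
grasp_force: 0.0
t 1.1 tcp [ 435.7 -153.1  438.1] x [ 0.004  1.    -0.   ] y [ 1.    -0.004  0.   ] z [ 0. -0. -1.] F [0.  0.  0.5] w 92.0 j [-0.34  0.06  1.93 -0.    1.15 -0.34]
twist to y=+x -0.004
cm [ 6.24  6.41 -0.19]
```

Next I'll see how the arm approaches out-of-reach poses, since a tilt may come out of it.

```bash
for k in 1; do python3 -m inch '[{"jaw":0,"dx":6,"dy":60,"dz":-25},{"jaw":0,"dx":6,"dy":60,"dz":-25},{"jaw":0,"dx":6,"dy":60,"dz":-25},{"jaw":0,"dx":6,"dy":60,"dz":-25},{"jaw":0,"dx":6,"dy":60,"dz":-25}]'
python3 -m inch '[{"jaw":0,"dx":0,"dy":60,"dz":-25},{"jaw":0,"dx":0,"dy":60,"dz":-25},{"jaw":0,"dx":0,"dy":60,"dz":-25},{"jaw":0,"dx":0,"dy":60,"dz":-25},{"jaw":0,"dx":0,"dy":60,"dz":-25}]' ; done
python3 -c "
from h import *
info([500,-91,440])"
python3 -m inch '[{"jaw":0,"dx":0,"dy":60,"dz":-25},{"jaw":0,"dx":0,"dy":60,"dz":-25},{"jaw":0,"dx":0,"dy":60,"dz":-25},{"jaw":0,"dx":0,"dy":60,"dz":-25},{"jaw":0,"dx":0,"dy":60,"dz":-25}]'
python3 -c "
from h import *
info([500,-91,440])"
```

```text
t 1.1 tcp [ 435.7 -153.1  438.1] x [ 0.004  1.    -0.   ] y [ 1.    -0.004  0.   ] z [ 0. -0. -1.] F [0.  0.  0.5] w 92.0 j [-0.34  0.06  1.93 -0.    1.15 -0.34]
twist to y=+x -0.004
cm [ 6.24  6.41 -0.19]
t 1.1 tcp [ 435.7 -153.1  438.1] x [ 0.004  1.    -0.   ] y [ 1.    -0.004  0.   ] z [ 0. -0. -1.] F [0.  0.  0.5] w 92.0 j [-0.34  0.06  1.93 -0.    1.15 -0.34]
twist to y=+x -0.004
cm [ 6.24  6.41 -0.19]$[0]: bad value
$[0]: bad value
$[0]: bad value
```

```bash
python3 -m inch '[{"jaw":0,"dx":6,"dy":60,"dz":-25,"twist":0},{"jaw":0,"dx":6,"dy":60,"dz":-25,"twist":0},{"jaw":0,"dx":6,"dy":60,"dz":-25,"twist":0},{"jaw":0,"dx":6,"dy":60,"dz":-25,"twist":0},{"jaw":0,"dx":6,"dy":60,"dz":-25,"twist":0}]'
python3 -m inch '[{"jaw":0,"dx":3,"dy":60,"dz":-25,"twist":0},{"jaw":0,"dx":3,"dy":60,"dz":-25,"twist":0},{"jaw":0,"dx":3,"dy":60,"dz":-25,"twist":0},{"jaw":0,"dx":3,"dy":60,"dz":-25,"twist":0},{"jaw":0,"dx":3,"dy":60,"dz":-25,"twist":0}]' >/dev/null
python3 -c "
from h import *
info([500,-91,440])"
```

```text
t: 1.6
tcp_pos: [666.8, -132.9, 534.0]
tool_rot: [-0.0, 0.709, 0.705, -0.0]
contact_force: [0.6, -0.7, 0.1]
grip_width: 91.7
grasp_force: 0.0
t 2.1 tcp [ 880.6 -124.1  623.1] x [0.006 1.    0.   ] y [ 1.    -0.006  0.   ] z [ 0.  0. -1.] F [ 0.5 -0.6  0.6] w 92.0 j [-0.14  0.78  0.48  0.    1.88 -0.14]
twist to y=+x -0.006
cm [  3.1  -38.08  18.3 ]
```

```bash
python3 -m inch '[{"jaw":0,"dx":2,"dy":50,"dz":0,"twist":0},{"jaw":0,"dx":2,"dy":50,"dz":0,"twist":0},{"jaw":0,"dx":2,"dy":50,"dz":0,"twist":0},{"jaw":0,"dx":2,"dy":50,"dz":0,"twist":0},{"jaw":0,"dx":2,"dy":50,"dz":0,"twist":0}]' >/dev/null
python3 -c "
from h import *
info([500,-91,440])"
```

```text
t 2.6 tcp [ 962.9 -104.2  572.5] x [ 0.006  1.    -0.004] y [ 0.999 -0.006  0.035] z [ 0.035 -0.004 -0.999] F [0.4 0.4 0.2] w 92.1 j [-0.11  1.05  0.06  0.    1.99 -0.1 ]
twist to y=+x -0.006
cm [  1.09 -46.73  11.64]
```

Near full reach it tilts, and in the direction I need (fingers pointing outwards). I'll push further.

```bash
python3 -m inch '[{"jaw":0,"dx":0,"dy":50,"dz":0,"twist":0},{"jaw":0,"dx":0,"dy":50,"dz":0,"twist":0},{"jaw":0,"dx":0,"dy":50,"dz":0,"twist":0},{"jaw":0,"dx":0,"dy":50,"dz":0,"twist":0},{"jaw":0,"dx":0,"dy":50,"dz":0,"twist":0}]' >/dev/null
python3 -c "
from h import *
info([500,-91,440])"
python3 -m inch '[{"jaw":0,"dx":0,"dy":50,"dz":0,"twist":0},{"jaw":0,"dx":0,"dy":50,"dz":0,"twist":0},{"jaw":0,"dx":0,"dy":50,"dz":0,"twist":0},{"jaw":0,"dx":0,"dy":50,"dz":0,"twist":0},{"jaw":0,"dx":0,"dy":50,"dz":0,"twist":0}]' >/dev/null
python3 -c "
from h import *
info([500,-91,440])"
```

```text
t 3.1 tcp [995.4 -88.9 516.5] x [ 0.006  1.    -0.007] y [ 0.997 -0.006  0.073] z [ 0.073 -0.007 -0.997] F [ 0.2 -0.  -0.4] w 91.8 j [-0.09  1.11  0.06 -0.    1.9  -0.08]
twist to y=+x -0.006
cm [ -0.47 -49.96   4.01]
t 3.6 tcp [1019.8  -75.7  471.9] x [ 0.007  1.    -0.009] y [ 0.994 -0.005  0.111] z [ 0.111 -0.01  -0.994] F [-0.9 -0.1 -0.4] w 91.6 j [-0.08  1.16  0.06 -0.    1.81 -0.07]
twist to y=+x -0.005
cm [ -1.84 -52.    -2.6 ]
```

```bash
for i in 1 2; do python3 -m inch '[{"jaw":0,"dx":0,"dy":50,"dz":-25,"twist":0},{"jaw":0,"dx":0,"dy":50,"dz":-25,"twist":0},{"jaw":0,"dx":0,"dy":50,"dz":-25,"twist":0},{"jaw":0,"dx":0,"dy":50,"dz":-25,"twist":0},{"jaw":0,"dx":0,"dy":50,"dz":-25,"twist":0}]' >/dev/null
python3 -c "
from h import *
info([500,-91,440])"; done
```

```text
t 4.1 tcp [1008.3  -63.2  525. ] x [ 0.007  1.    -0.012] y [ 0.988 -0.005  0.153] z [ 0.153 -0.013 -0.988] F [-0.3  0.7 -0.4] w 92.0 j [-0.06  1.1   0.06 -0.    1.82 -0.06]
twist to y=+x -0.005
cm [ -3.02 -51.51   0.64]
t 4.6 tcp [995.8 -52.7 570.8] x [ 0.007  1.    -0.014] y [ 0.982 -0.004  0.19 ] z [ 0.19  -0.015 -0.982] F [ 0.   0.6 -0.9] w 91.8 j [-0.05  1.06  0.06 -0.    1.83 -0.05]
twist to y=+x -0.004
cm [ -4.   -51.15   3.46]
```

```bash
for i in 1 2 3; do python3 -m inch '[{"jaw":0,"dx":-2,"dy":50,"dz":-25,"twist":0},{"jaw":0,"dx":-2,"dy":50,"dz":-25,"twist":0},{"jaw":0,"dx":-2,"dy":50,"dz":-25,"twist":0},{"jaw":0,"dx":-2,"dy":50,"dz":-25,"twist":0},{"jaw":0,"dx":-2,"dy":50,"dz":-25,"twist":0}]' >/dev/null
done; python3 -c "
from h import *
info([500,-91,440])"
```

```text
t 6.1 tcp [946.5 -46.2 702.6] x [ 0.008  1.    -0.019] y [ 0.952 -0.002  0.305] z [ 0.305 -0.021 -0.952] F [-0.2 -0.4  0.7] w 92.0 j [-0.05  0.92  0.06 -0.01  1.85 -0.05]
twist to y=+x -0.002
cm [ -4.36 -50.53  11.46]
```

```bash
cat >> h.py <<'E'
def goalB(PB,w=92.):
    "cm in tool axes to bring finger B's inner tip corner to PB"
    s,M=st(); tip=s['tcp_pos']+190*M[:,2]; b=tip+w/2*M[:,1]; a=tip-(w/2+18)*M[:,1]
    print("B",b.round(1),"A",a.round(1),"cm",(M.T@(np.array(PB)-b)/10).round(2)); info()
E
python3 -c "
from h import *
goalB([592,-91,220])"
```

```text
B [1048.3  -50.2  535.8] A [943.6 -49.9 502.2] cm [ -3.87 -53.09  16.22]
t 6.1 tcp [946.5 -46.2 702.6] x [ 0.008  1.    -0.019] y [ 0.952 -0.002  0.305] z [ 0.305 -0.021 -0.952] F [-0.2 -0.4  0.7] w 92.0 j [-0.05  0.92  0.06 -0.01  1.85 -0.05]
twist to y=+x -0.002
```

```bash
python3 -m inch '[{"jaw":0,"dx":-3.9,"dy":-53,"dz":16,"twist":0},{"jaw":0,"dx":-3.9,"dy":-53,"dz":16,"twist":0},{"jaw":0,"dx":-3.9,"dy":-53,"dz":16,"twist":0},{"jaw":0,"dx":-3.9,"dy":-53,"dz":16,"twist":0},{"jaw":0,"dx":-3.9,"dy":-53,"dz":16,"twist":0}]' >/dev/null
python3 -c "
from h import *
goalB([592,-91,220])"
```

```text
B [910.7 -63.8 439.9] A [806.  -63.6 406.2] cm [ -2.57 -37.07  11.23]
t 6.6 tcp [808.8 -59.8 606.6] x [ 0.008  1.    -0.019] y [ 0.952 -0.002  0.306] z [ 0.306 -0.021 -0.952] F [ 0.6 -0.   0.2] w 91.9 j [-0.08  0.48  1.03  0.    1.32 -0.07]
twist to y=+x -0.002
```

```bash
python3 -m inch '[{"jaw":0,"dx":-2.6,"dy":-37,"dz":11.2,"twist":0},{"jaw":0,"dx":-2.6,"dy":-37,"dz":11.2,"twist":0},{"jaw":0,"dx":-2.6,"dy":-37,"dz":11.2,"twist":0},{"jaw":0,"dx":-2.6,"dy":-37,"dz":11.2,"twist":0},{"jaw":0,"dx":-2.6,"dy":-37,"dz":11.2,"twist":0}]' >/dev/null
python3 -m inch '[{"jaw":0,"dx":-1,"dy":-14.8,"dz":4.5,"twist":0},{"jaw":0,"dx":-1,"dy":-14.8,"dz":4.5,"twist":0},{"jaw":0,"dx":-1,"dy":-14.8,"dz":4.5,"twist":0},{"jaw":0,"dx":-1,"dy":-14.8,"dz":4.5,"twist":0}]' >/dev/null
python3 -c "
from h import *
goalB([592,-91,220])"
```

```text
B [571.9 -91.4 206. ] A [466.8 -91.1 173.5] cm [ 0.04  2.34 -0.74]
t 7.5 tcp [471.8 -87.7 373.9] x [ 0.009  1.    -0.017] y [ 0.955 -0.003  0.296] z [ 0.296 -0.019 -0.955] F [-1.  -0.2 -0.5] w 91.9 j [-0.2   0.09  2.07  0.06  0.68 -0.24]
twist to y=+x -0.003
```

```bash
python3 -m inch '[{"jaw":0,"dx":0,"dy":2.3,"dz":0,"twist":0},{"jaw":0,"dx":0,"dy":2.3,"dz":0,"twist":0}]' >/dev/null
python3 -c "
from h import *
import cv2
goalB([592,-91,155])
m=ctrl.camera_model('wrist'); im=ctrl.get_image('wrist')
print('pot pred',proj('wrist',[[559.5,-91,150],[559.5,-91,173]],m),'B',proj('wrist',[[592,-91,206]],m))
s=ctrl.get_image('scene')[115:265,180:360]
a=cv2.resize(im,(480,300)); b=cv2.resize(s,(360,300),interpolation=2)
cv2.imwrite('pics/h1.png',cv2.convertScaleAbs(np.hstack([a,b])[:,:,::-1][:, :800],alpha=1.3))"
```

```text
B [604.6 -92.7 220.5] A [500.  -92.4 186.4] cm [ 0.29 -3.22  5.83]
t 7.7 tcp [502.1 -88.5 386.9] x [ 0.009  1.    -0.02 ] y [ 0.951 -0.002  0.309] z [ 0.309 -0.021 -0.951] F [-0.2 -0.9  0.5] w 92.3 j [-0.19  0.12  2.01  0.06  0.7  -0.22]
twist to y=+x -0.002
pot pred [[300.29547324 213.69124921]
 [308.21520117 223.5558344 ]] B [[371.37522443 235.05752757]]
```

View pics/h1.png

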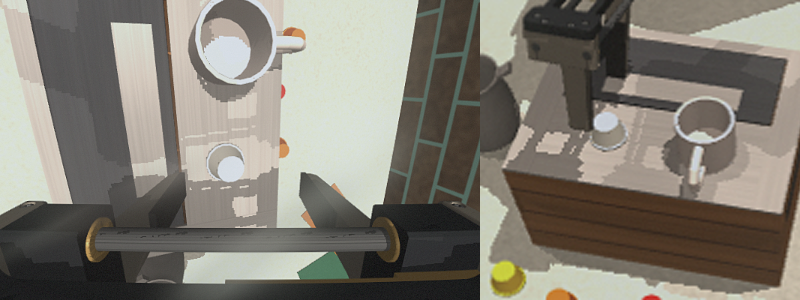

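The pot sits within 1 px of the prediction in the wrist view, at full-size (299,213). Both fingers straddle it as planned, so I'll descend in stages.

```bash
python3 -m inch '[{"jaw":0,"dx":0.1,"dy":-1.6,"dz":2.2,"twist":0},{"jaw":0,"dx":0.1,"dy":-1.6,"dz":2.2,"twist":0},{"jaw":0,"dx":0.1,"dy":-1.6,"dz":2.2,"twist":0},{"jaw":0,"dx":0.1,"dy":-1.6,"dz":2.2,"twist":0}]' >/dev/null
python3 -c "
from h import *
goalB([592,-91,156])"
```

```text
B [593.8 -91.8 193.4] A [489.  -91.5 159.7] cm [ 0.15 -1.31  3.5 ]
t 8.2 tcp [491.8 -87.7 360.1] x [ 0.008  1.    -0.019] y [ 0.952 -0.002  0.306] z [ 0.306 -0.021 -0.952] F [-0.  -0.9  1.2] w 92.0 j [-0.19  0.14  2.05  0.06  0.64 -0.23]
twist to y=+x -0.002
```

```bash
python3 -m inch '[{"jaw":0,"dx":0.1,"dy":-0.5,"dz":1.3,"twist":0},{"jaw":0,"dx":0.1,"dy":-0.9,"dz":2.5,"twist":0},{"jaw":0,"dx":0.1,"dy":-1.3,"dz":3.5,"twist":0},{"jaw":0,"dx":0.1,"dy":-1.3,"dz":3.5,"twist":0},{"jaw":0,"dx":0.1,"dy":-1.3,"dz":3.5,"twist":0}]' >/dev/null
python3 -c "
from h import *
import cv2
goalB([535,-91,156])
a=ctrl.get_image('side')[100:220,270:400];s=ctrl.get_image('scene')[115:235,180:320]
a=cv2.resize(a,(390,360),interpolation=2); b=cv2.resize(s,(410,360),interpolation=2)
cv2.imwrite('pics/h2.png',cv2.convertScaleAbs(np.hstack([a,b])[:,:,::-1],alpha=1.3))"
```

```text
B [591.8 -91.4 155.5] A [487.  -91.1 121.9] cm [-0.01 -5.39 -1.79]
t 8.7 tcp [489.9 -87.4 322.3] x [ 0.008  1.    -0.019] y [ 0.952 -0.002  0.305] z [ 0.305 -0.021 -0.952] F [0.1 0.3 1.2] w 91.4 j [-0.19  0.2   2.09  0.07  0.55 -0.24]
twist to y=+x -0.002
```

View pics/h2.png

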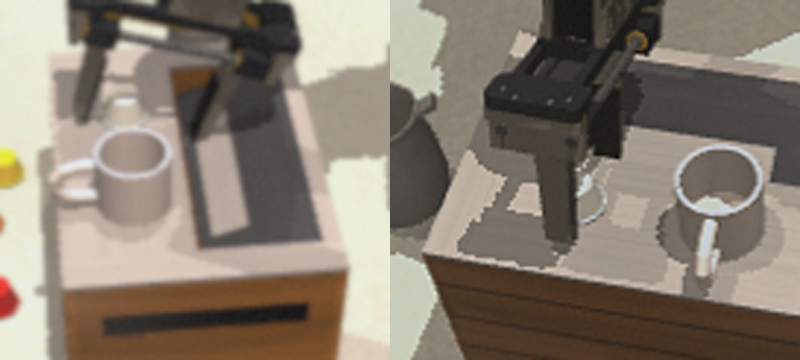

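The flap is open, the pot is still on the ledge behind A, and B is behind the pot. I'll deepen the push slightly to be sure of the angle.

```bash
python3 -m inch '[{"jaw":0,"dx":0,"dy":-0.8,"dz":-0.1,"twist":0},{"jaw":0,"dx":0,"dy":-0.8,"dz":-0.1,"twist":0},{"jaw":0,"dx":0,"dy":-0.8,"dz":-0.1,"twist":0},{"jaw":0,"dx":0,"dy":-0.8,"dz":-0.1,"twist":0}]' >/dev/null
python3 -c "
from h import *
goalB([540,-91,156])"
```

```text
B [583.4 -91.3 153.7] A [478.7 -91.1 120.1] cm [-0.01 -4.07 -1.54]
t 9.2 tcp [481.7 -87.3 320.6] x [ 0.009  1.    -0.019] y [ 0.952 -0.002  0.305] z [ 0.305 -0.021 -0.952] F [ 0.3 -0.1  0.6] w 91.9 j [-0.2   0.19  2.11  0.08  0.54 -0.25]
twist to y=+x -0.002
```

```bash
python3 -m inch '[{"jaw":0,"dx":0,"dy":-1.0,"dz":-0.36,"twist":0},{"jaw":0,"dx":0,"dy":-2,"dz":-0.72,"twist":0},{"jaw":0,"dx":0,"dy":-3,"dz":-1.08,"twist":0},{"jaw":0,"dx":0,"dy":-4,"dz":-1.44,"twist":0},{"jaw":0,"dx":0,"dy":-4,"dz":-1.44,"twist":0}]' >/dev/null
python3 -c "
from h import *
import cv2
goalB([535,-91,156])
a=ctrl.get_image('side')[100:220,270:400];s=ctrl.get_image('scene')[115:235,180:320]
a=cv2.resize(a,(390,360),interpolation=2); b=cv2.resize(s,(410,360),interpolation=2)
cv2.imwrite('pics/h3.png',cv2.convertScaleAbs(np.hstack([a,b])[:,:,::-1],alpha=1.3))"
```

```text
B [540.3 -91.1 155.7] A [435.6 -90.8 122. ] cm [ 0.   -0.5  -0.19]
t 9.7 tcp [438.3 -87.  322.5] x [ 0.009  1.    -0.019] y [ 0.952 -0.002  0.307] z [ 0.306 -0.021 -0.952] F [ 1.7 -0.7  5.2] w 92.0 j [-0.22  0.12  2.19  0.09  0.53 -0.28]
twist to y=+x -0.003
```

View pics/h3.png

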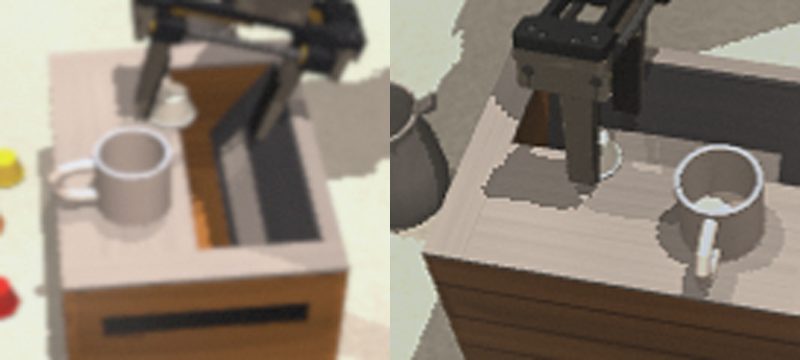

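The flap is wide open and the pot is at the edge. I'll close the jaw to push B in while A stays put.

```bash
python3 -m inch '[{"jaw":20,"dx":0,"dy":-0.4,"dz":-0.35,"twist":0},{"jaw":40,"dx":0,"dy":-0.8,"dz":-0.6,"twist":0},{"jaw":64,"dx":0,"dy":-1.1,"dz":-0.75,"twist":0},{"jaw":64,"dx":0,"dy":-1.1,"dz":-0.75,"twist":0},{"jaw":64,"dx":0,"dy":-1.1,"dz":-0.75,"twist":0}]' >/dev/null
python3 -c "
from h import *
import cv2
s,_=st();goalB([535,-91,156],s['grip_width'])
a=ctrl.get_image('side')[100:220,270:400];s=ctrl.get_image('scene')[115:235,180:320]
a=cv2.resize(a,(390,360),interpolation=2); b=cv2.resize(s,(410,360),interpolation=2)
cv2.imwrite('pics/h4.png',cv2.convertScaleAbs(np.hstack([a,b])[:,:,::-1],alpha=1.3))"
```

```text
B [517.4 -90.9 155.7] A [435.  -90.7 129.2] cm [0.   1.68 0.5 ]
t 10.3 tcp [426.7 -86.9 326. ] x [ 0.008  1.    -0.019] y [ 0.952 -0.002  0.306] z [ 0.306 -0.021 -0.952] F [ 2.3 -1.4  4.9] w 68.6 j [-0.22  0.09  2.2   0.09  0.54 -0.29]
twist to y=+x -0.002
```

View pics/h4.png

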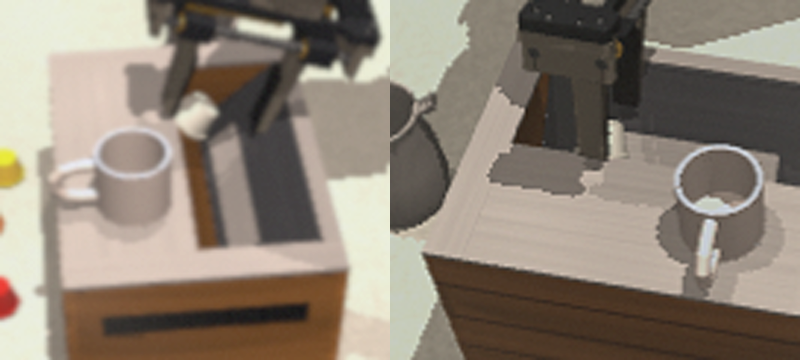

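The pot is tipping into the opening. I'll wait a moment and look again.

```bash
python3 -m inch '[{"jaw":64,"dx":0,"dy":0,"dz":0,"twist":0},{"jaw":64,"dx":0,"dy":0,"dz":0,"twist":0},{"jaw":64,"dx":0,"dy":0,"dz":0,"twist":0}]'
python3 -c "
from h import *
import cv2
a=ctrl.get_image('side')[100:180,290:370];w=ctrl.get_image('wrist')
a=cv2.resize(a,(320,320),interpolation=2); b=cv2.resize(w,(480,320))
cv2.imwrite('pics/h5.png',cv2.convertScaleAbs(np.hstack([a,b])[:,:,::-1],alpha=1.3))"
```

```text
t: 10.7
tcp_pos: [426.6, -86.9, 325.7]
tool_rot: [0.116, 0.7, 0.697, 0.102]
contact_force: [3.6, -1.9, 4.9]
grip_width: 68.9
grasp_force: 2.8
```

View pics/h5.png

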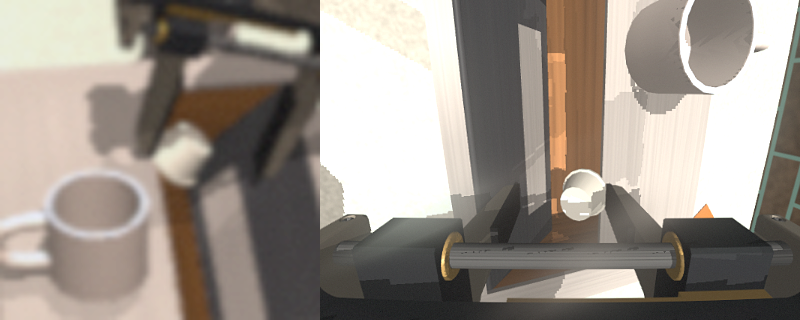

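The pot hasn't moved. It is tipped over the edge with its rear rim probably caught by finger B's tip. I'll push B further over the opening and raise it slightly.

```bash
python3 -m inch '[{"jaw":75,"dx":0,"dy":-0.2,"dz":-0.25,"twist":0},{"jaw":86,"dx":0,"dy":-0.4,"dz":-0.4,"twist":0},{"jaw":100,"dx":0,"dy":-0.6,"dz":-0.5,"twist":0},{"jaw":100,"dx":0,"dy":-0.6,"dz":-0.5,"twist":0},{"jaw":100,"dx":0,"dy":-0.6,"dz":-0.5,"twist":0}]'
python3 -c "
from h import *
import cv2
s,_=st();goalB([535,-91,156],s['grip_width'])
a=ctrl.get_image('side')[100:180,290:370];w=ctrl.get_image('wrist')
a=cv2.resize(a,(320,320),interpolation=2); b=cv2.resize(w,(480,320))
cv2.imwrite('pics/h6.png',cv2.convertScaleAbs(np.hstack([a,b])[:,:,::-1],alpha=1.3))"
```

```text
t: 11.3
tcp_pos: [419.4, -86.6, 328.8]
tool_rot: [0.116, 0.701, 0.697, 0.102]
contact_force: [4.5, -0.4, 3.1]
grip_width: 56.0
grasp_force: 2.7
B [504.2 -90.6 156.5] A [433.7 -90.4 133.9] cm [-0.01  2.92  0.99]
t 11.3 tcp [419.4 -86.6 328.8] x [ 0.009  1.    -0.019] y [ 0.952 -0.002  0.306] z [ 0.306 -0.021 -0.952] F [ 4.5 -0.4  3.1] w 56.0 j [-0.23  0.08  2.21  0.09  0.54 -0.29]
twist to y=+x -0.003
```

View pics/h6.png

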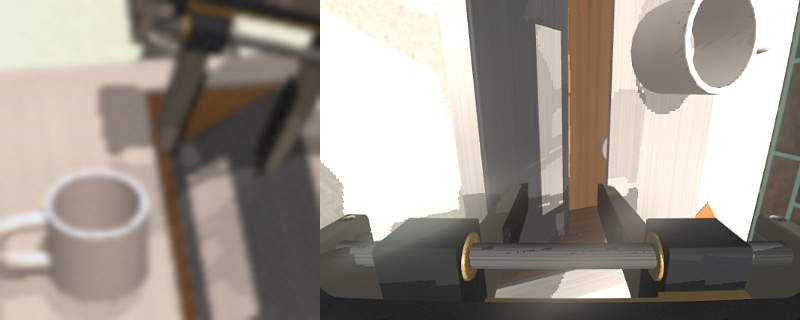

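The pot has dropped: only a sliver of it shows, deep in the bin by the ledge's edge at (603,148) in the crop. I'll hold briefly, then lift away so the flap shuts.

```bash
python3 -m inch '[{"jaw":100,"dx":0,"dy":0,"dz":0,"twist":0},{"jaw":100,"dx":0,"dy":0,"dz":0,"twist":0},{"jaw":100,"dx":0,"dy":0.3,"dz":-1,"twist":0},{"jaw":100,"dx":0,"dy":0.6,"dz":-2,"twist":0},{"jaw":100,"dx":0,"dy":1,"dz":-3,"twist":0}]' >/dev/null
python3 -m inch '[{"jaw":100,"dx":0,"dy":1,"dz":-3,"twist":0},{"jaw":100,"dx":0,"dy":2,"dz":-6,"twist":0},{"jaw":100,"dx":0,"dy":3,"dz":-9,"twist":0},{"jaw":100,"dx":0,"dy":3,"dz":-9,"twist":0},{"jaw":100,"dx":0,"dy":3,"dz":-9,"twist":0}]'
python3 -m inch '[{"jaw":100,"dx":0,"dy":0,"dz":0,"twist":0},{"jaw":100,"dx":0,"dy":0,"dz":0,"twist":0},{"jaw":100,"dx":0,"dy":0,"dz":0,"twist":0},{"jaw":100,"dx":0,"dy":0,"dz":0,"twist":0},{"jaw":100,"dx":0,"dy":0,"dz":0,"twist":0}]'
python3 -c "
from h import *
import cv2
a=ctrl.get_image('side')[100:220,270:400];s=ctrl.get_image('scene')[115:235,180:320]
a=cv2.resize(a,(390,360),interpolation=2); b=cv2.resize(s,(410,360),interpolation=2)
cv2.imwrite('pics/h7.png',cv2.convertScaleAbs(np.hstack([a,b])[:,:,::-1],alpha=1.3))"
```

```text
t: 12.4
tcp_pos: [420.2, -84.1, 455.7]
tool_rot: [0.117, 0.7, 0.697, 0.102]
contact_force: [0.4, 0.3, -0.2]
grip_width: 55.9
grasp_force: 0.0
t: 12.9
tcp_pos: [420.7, -84.3, 454.7]
tool_rot: [0.116, 0.701, 0.697, 0.102]
contact_force: [-1.1, 0.2, 0.7]
grip_width: 55.9
grasp_force: 0.0
```

View pics/h7.png

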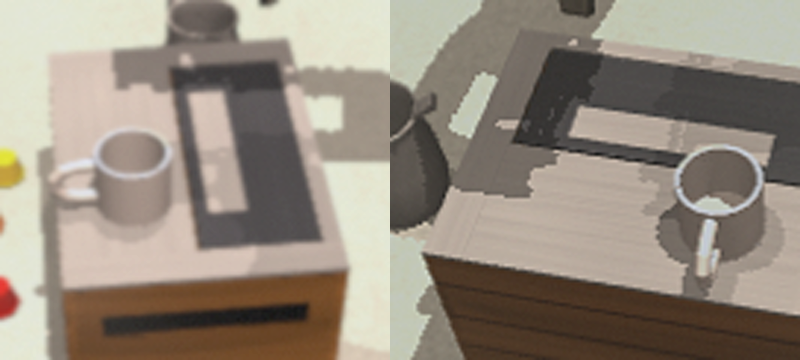

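The flap is shut, the pot is gone from the ledge, the cup and jug are where they were, and the robot is clear.

```bash
python3 -c "
from cell import ctrl
print(ctrl.hand_in())"
```

```text
the job is handed in; nothing more can be done
None
```

I pushed the milk pot into the bin while one finger held the flap open, the flap sprang shut, and I handed the job in at about 13 s of the 40 s; no verdict came back, and the last pictures show an empty ledge and the espresso cup and milk jug unmoved, with the takeaway cup out of frame.

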